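# Load the feed roller up its ramp and close the keeper

### The job

Push the steel feed roller up the ramp with your fingertips, over the crest and fully home in its seat against the stop, without letting it roll back off the foot of the ramp. Then push the red keeper arm all the way round behind the roller. Work steadily, do not pick the roller up or fling it, leave the other things on the table where they are, and finish clear of everything.

Things in the scene. Friction and masses are not known exactly. Their poses are not given: they have to be found in the camera images.
- roller: polished steel roller with blue bands, a cylinder 50 mm across and 100 mm long, 0.28 to 0.56 kg, slippery; origin at its centre, its own y is the cylinder's axis (x and z turn as it rolls). It starts in the dip at the foot of the ramp, lying across it, centre at ramp x = -85, height 43 mm. Let go on the slope, it rolls back, over the dip and its low lip into the yellow catch tray
- ramp: fixed ramp, grey base 360 x 150 mm; origin under its middle at table height, x level and uphill, y left looking uphill, z up. Surface (x / height, mm): tray -165 / 8 up to lip -100 / 21, dip -85 / 18, straight slope of 8 degrees to crest 65 / 39, then 10 degrees down to the stop's face at 110 (stop 72 high, back at 143). 106 wide between side rails 6 thick, 10 above the surface
- ramp_deck: the sloping deck between dip and crest: origin at the bottom of the dip in the middle of the ramp, on the surface; x up along the slope (151 mm long to the crest), y across, z square to the deck. The roller's centre is at z = 25 mm while it lies on the slope
- seat (a point): where the roller's centre is when it is fully home: ramp frame x = 85, y = 0, height 61 mm, roller touching the black pad of the stop. The roller rolls the last 20 mm into it by itself once past the crest and stays
- keeper (a joint): angle (rad) of the red keeper arm about its upright pivot: 0 fully swung out, 1.9 at its end stop, fully round, lying straight across the ramp 5 mm behind the seated roller. It turns clockwise seen from above as the value grows; at 0.33 it points straight downhill along the ramp's side. Starts between 0 and 0.3, stays where it is left (stiff pivot, under 2 N at the pin)
- keeper_pin (a point): centre of the upright red pin (12 mm in diameter, standing 23 mm above the arm) near the end of the keeper arm, 90 mm from the pivot, about 78 mm above the table; pin top 89 mm above the table. The arm is a level bar 100 mm long, 10 mm wide and 12 mm thick (54 to 66 mm above the table)
- keeper_hinge (a point): the keeper's upright pivot axis, at arm height (60 mm above the table), on a post of 22 mm diameter outside the ramp's right rail (ramp frame x = 50, y = -73 mm)
- sleeve: bystander: upright brass sleeve, 40 mm across, 45 mm high, beside the ramp; origin under its middle
- driver: bystander: screwdriver lying beside the ramp, 170 mm long; origin on its underside
- gauge: bystander: steel gauge block 50 x 30 x 20 mm beyond the keeper; origin under its middle
- oil: bystander: amber bottle with red cap, 48 mm across, 110 mm high; origin under its middle
- mug: bystander: blue mug, 80 mm across, 90 mm high; origin under its middle
- spanner: bystander: spanner lying on the table, 180 mm long; origin on its underside
- tray: bystander: blue open tray 160 x 110 x 35 mm; origin under its middle
- spool: bystander: orange spool, 90 mm across, 50 mm high; origin under its middle
Things that resemble listed ones, but are neither listed nor needed, are in the scene too. There is more than one size of the roller; the job needs the middle-sized.

How it is judged:
By the outcome, as a careful person would: the job done as asked, in the order asked, and still so for the second after the job is handed in, with the robot touching nothing.
It also fails if it takes over 56 s, if anything falls off the work surface, if the arm or the gripper's body presses on something with over 40 N, if the wrist force passes 120 N, or if a joint passes its speed limit or range.

### The arm

A 6-joint arm with a two-finger parallel gripper is mounted at the origin on the work surface. World frame = base frame: x ahead of the robot, y to its left, z up, the work surface at z = 0. Lengths are in m, angles in rad, forces in N, time in s.
With the tool pointing down it reaches from about 0.3 to 0.775 m from the base axis. Payload 14.6 kg.
Tool frame: the origin (TCP) lies on the centre line of the jaws, within the pads' length; the fingertips stand 22 mm ahead of it and the grasp point (between the pads) lies 3 mm ahead of it (r.tips_ahead is the z of the fingertips in the tool frame, in m); z points along the fingers, y is the line along which they close (so a half turn about z gives the same grasp; the last joint's range is limited). The gripper opens to 94 mm and grips with 3 to 60 N. Pads are 16 mm wide; open, the fingers measure 119 mm over their backs; the gripper's body (75 mm by 177 mm) begins 78 mm behind the grasp point.
Start: joints at [-1.364, 0.3, 1.521, -0, 1.321, -0.067], TCP at [0.149, -0.53, 0.227] pointing down, gripper open.
Joint ranges: [-3.03, 3.03], [-0.79, 2.21], [0.23, 2.52], [-1.04, 4.18], [0, 3.07], [-2.55, 2.55]. Speed limits (rad/s): [2.22, 2.22, 2.57, 3.14, 3.14, 3.14].

### API

Orientations are given as a 3x3 rotation matrix whose columns are the frame's x, y, z axes.
In Python, from station import monitor, camera, order, silhouettes, r gives the robot as it stands.
- The arm moves only by the tool servo_tool, never from a script. Its argument "moves" is a list that holds one entry, the list of rows, each a list of 7 numbers: the shift along the tool's x, y, z in mm, then the turn, a rotation vector about the tool's x, y, z in rad, then the closure, from -1 (fully open) to 1 (shut). In form: [[[x, y, z, wx, wy, wz, claw], ...]]. A call has 1 to 10 rows; each row is the pose to reach, as a shift and turn from the pose commanded when the call began, along the tool's axes at that moment; what a row does not reach only later rows make up. A row lasts 1/10 s, in which the tool goes at most 50 mm and 8.59 degrees, less where a joint would pass 70% of its speed; a pose out of reach is approached as far as the arm can. A call with a gripper value outside its range is refused whole. The fingers move at their own pace and stop on an object; "grip_force" is the grip in N (left out, the last holds). Time passes only in rows, so rows that repeat a pose let the fingers close. It gives the time, the measured TCP pose, the force, the opening and the grip force at its end, in the units of the state.
- monitor.get_obs(): the state, without advancing time (a new reading comes with each control period).
- camera(name): name is "scene" or "top"; returns a dict with "image" (400x640x3 uint8, red, green, blue), "camera_matrix" (3x3 intrinsics, pixels), "world_to_cam" (4x4, takes a point from world to camera coordinates). Camera axes: x right, y up, looking along -z (the intrinsics and any distortion apply to the point x, -y, -z); pixel columns grow to the right and rows downward; lengths in m; the calibration is good to about 2 mm. A picture is of the moment at which its call begins. There is no depth.
- order.sign_off(): hands the job in; it is judged then, once.
Trained networks look in the newest picture that a camera, given by its name, has taken for a name from the list of things; names that differ only in an ending like _2 or _b are one class to them, and where a whole thing is asked for, a point or a joint stands for the part that bears it (a point fixed in the world has none). Each returns a list of dicts, best first, with "score" (0 to 1); they miss things now and then, are a little off and sometimes report something else, mostly with a low value. They report only what shows in the picture. A call takes as long as a camera call. They do not tell look-alikes from the thing itself.
- silhouettes(camera, name): "region" (400x640 bool, what is visible of it) and "location" ([row, column] in pixels, amid what is visible of it).
The state is a dict: "clock": time; "qpos": joint angles; "qvel": joint speeds; "joint_torque": joint torques, N m; "tool_pos": TCP position; "tcp_rot": TCP orientation; "ft_force": force on the tool from outside, world axes, zero at the start; "ft_torque": the same for the moment, N m; "gripper_width": opening from 0.0 (shut) to 1.0 (fully open); "gripper_force": force on a finger pad.
Only numpy, scipy, OpenCV 4.12 (cv2) and the standard library are available. Lean on these libraries where they do the work, as an engineer would, in place of code of your own. Each camera call takes 0.05 s, during which the arm holds its last target. There are 200 camera calls.

## Working session

There is one attempt and no reset: what is moved stays moved. The work goes in short steps, Python scripts to look and compute and a tool call to move; the robot and the scene stay as the last step left them, time stands still between calls to the robot, and variables do not carry over. Pictures are saved under pics/ and viewed, at most 12 in all, crops included, and the job is handed in when it is done.

Besides the shell and the picture viewer there is one more tool, called after "Call:" by a JSON object that holds its "method" and its "body". servo_tool: Moves the arm, as the interface text tells. Its arguments: {"type":"object","properties":{"moves":{"type":"array","items":{"type":"array","items":{"type":"array","items":{"type":"number"}}}},"grip_force":{"type":"number"}},"required":["moves"]}

```bash
mkdir -p pics; ls; python3 - <<'E'
from station import monitor,camera,silhouettes
import cv2,numpy as np
for n in("scene","top"):
    c=camera(n);cv2.imwrite(f"pics/{n}0.png",c["image"][:,:,::-1]);print(n,c["camera_matrix"].tolist(),np.round(c["world_to_cam"],4).tolist(),c.keys())
    for t in("roller","ramp","keeper","keeper_pin"):
        print(t,[(round(d["score"],2),np.round(d["location"]).tolist(),int(d["region"].sum())) for d in silhouettes(n,t)])
o=monitor.get_obs();print({k:np.round(v,3).tolist() for k,v in o.items()})
E
```

```text
pics
scene [[484.02802454843885, 0.0, 320.4248447676034], [0.0, 484.02802454843885, 202.57136502110322], [0.0, 0.0, 1.0]] [[0.5181, 0.8552, 0.0173, -0.3066], [-0.6928, 0.4077, 0.5947, 0.3092], [0.5015, -0.3201, 0.8037, -1.8002], [0.0, 0.0, 0.0, 1.0]] dict_keys(['image', 'camera_matrix', 'world_to_cam'])
roller [(0.86, [213.0, 224.0], 1071), (0.7, [213.0, 338.0], 4076), (0.59, [212.0, 309.0], 533), (0.57, [261.0, 251.0], 286)]
ramp [(0.67, [267.0, 143.0], 2213), (0.59, [214.0, 337.0], 4150)]
keeper [(0.66, [228.0, 346.0], 190)]
keeper_pin [(0.49, [225.0, 345.0], 192)]
top [[498.41833104219467, 0.0, 323.2620882273088], [0.0, 498.41833104219467, 199.02179380929127], [0.0, 0.0, 1.0]] [[0.0188, -0.9997, 0.0159, 0.0017], [0.9984, 0.0196, 0.0536, -0.5274], [-0.0539, 0.0149, 0.9984, -1.6082], [0.0, 0.0, 0.0, 1.0]] dict_keys(['image', 'camera_matrix', 'world_to_cam'])
roller [(0.91, [196.0, 329.0], 522), (0.63, [242.0, 395.0], 862), (0.62, [193.0, 392.0], 226)]
ramp [(0.59, [192.0, 298.0], 4593), (0.5, [177.0, 460.0], 283)]
keeper [(0.48, [168.0, 307.0], 130)]
keeper_pin []
{'clock': 0.5, 'qpos': [-1.364, 0.3, 1.521, -0.0, 1.321, -0.067], 'qvel': [0.0, 0.001, 0.002, 0.0, 0.001, 0.0], 'joint_torque': [-0.001, -53.134, -35.274, 0.071, 0.021, -0.0], 'tool_pos': [0.149, -0.529, 0.227], 'tcp_rot': [[0.963, 0.27, -0.0], [0.27, -0.963, 0.0], [-0.0, -0.0, -1.0]], 'ft_force': [0.016, 0.707, 0.603], 'ft_torque': [0.023, 0.024, -0.018], 'gripper_force': 0.0, 'gripper_width': 1.003}
```

View pics/scene0.png

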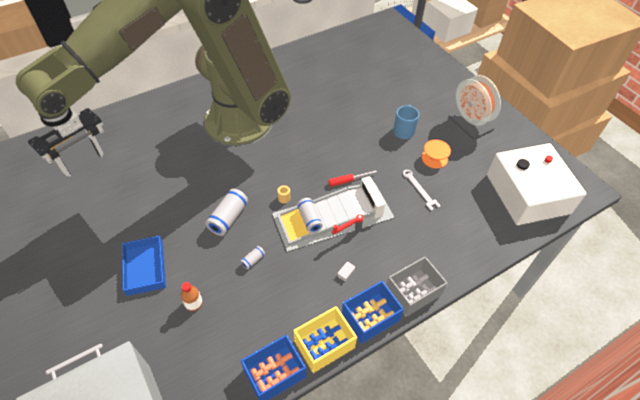

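View pics/top0.png

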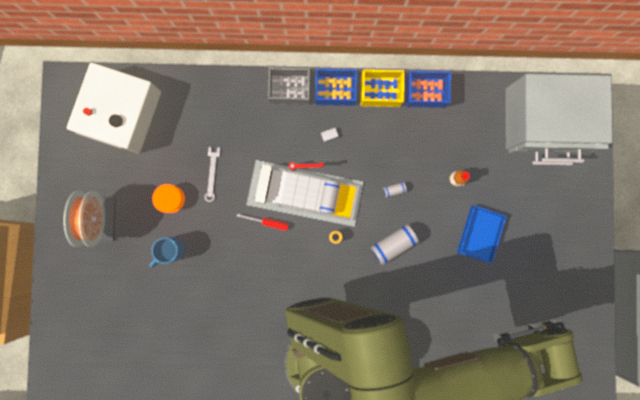

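The roller candidates in the top view are the one lying on the ramp at (col 329, row 196), a big one at (395, 243) and a small one at (395, 189). In the scene view they are at (310, 215), (227, 212) and (252, 257). I choose the one on the ramp because it is mid-sized and lies in the dip by the yellow catch tray. Next I check it in a close crop.

```bash
python3 - <<'E'
import cv2,numpy as np
a=cv2.imread("pics/top0.png")[145:240,235:375];b=cv2.imread("pics/scene0.png")[165:255,262:402]
f=lambda i:cv2.resize(i,None,fx=5.5,fy=5.5,interpolation=cv2.INTER_CUBIC)[:,:770]
A,B=f(a),f(b)
cv2.imwrite("pics/cropt.png",A);cv2.imwrite("pics/crops.png",B)
E
```

```text
(no output)
```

View pics/cropt.png

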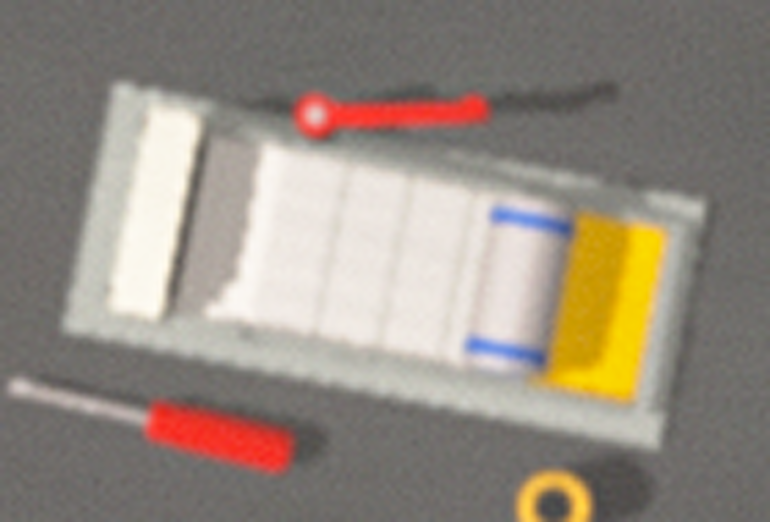

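View pics/crops.png

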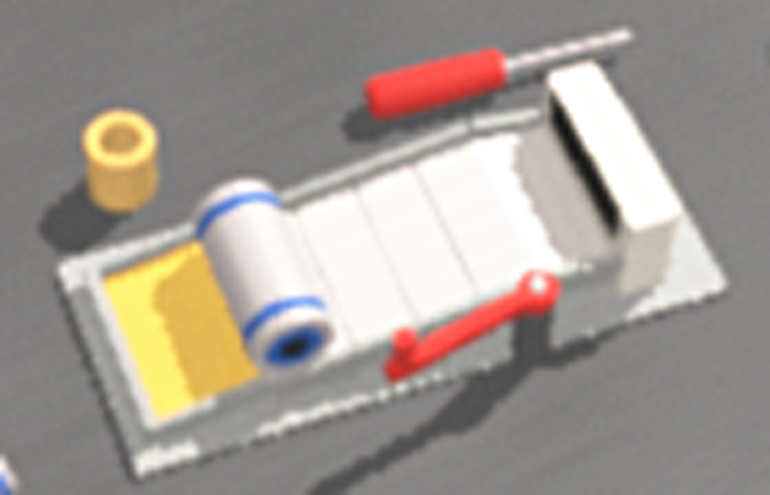

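The crops show the chosen roller lying in the dip next to the yellow tray. Its ends are at about (521, 212) and (510, 355) in the top crop. The keeper hinge is at (315, 115) and its pin at (475, 108) in the same crop. Next I fit the ramp pose.

```bash
cat > h.py <<'E'
import numpy as np
from scipy.optimize import least_squares
K={"top":np.array([[498.41833,0,323.26209],[0,498.41833,199.02179],[0,0,1]]),"scene":np.array([[484.02802,0,320.42484],[0,484.02802,202.57137],[0,0,1]])}
W={"top":np.array([[0.0188,-0.9997,0.0159,0.0017],[0.9984,0.0196,0.0536,-0.5274],[-0.0539,0.0149,0.9984,-1.6082]]),
"scene":np.array([[0.5181,0.8552,0.0173,-0.3066],[-0.6928,0.4077,0.5947,0.3092],[0.5015,-0.3201,0.8037,-1.8002]])}
def proj(n,p):
    c=W[n]@np.append(p,1);q=K[n]@np.array([c[0],-c[1],-c[2]]);return q[:2]/q[2]
def ramp2w(P,p):
    c,s=np.cos(P[2]),np.sin(P[2]);return np.array([P[0]+c*p[0]-s*p[1],P[1]+s*p[0]+c*p[1],p[2]])
E
python3 - <<'E'
from h import *
off={"top":(235,145),"scene":(262,165)}
px=lambda n,c:np.array(c)/5.5+off[n]-0.4
D=[("top",(118,85),(.18,-.075,.004)),("top",(68,328),(.18,.075,.004)),("top",(662,442),(-.18,.075,.004)),("top",(706,202),(-.18,-.075,.004)),
("top",(315,115),(.05,-.073,.067)),("scene",(140,475),(-.18,-.075,.0)),("scene",(725,285),(.18,-.075,.004)),("scene",(541,287),(.05,-.073,.067)),("scene",(62,265),(-.18,.075,.006)),
("top",(521,212),(-.085,-.042,.068)),("top",(507,349),(-.085,.042,.068))]
def res(P):
    r=[proj(n,ramp2w(P,p))-px(n,c) for n,c,p in D]
    for n,c in(("top",(475,108)),("scene",(402,335))):
        a=np.pi+.33-P[3]   # direction of arm in ramp frame; 0.33 -> -x ; clockwise grows
        r.append(proj(n,ramp2w(P,(.05+.09*np.cos(a),-.073+.09*np.sin(a),.089)))-px(n,c))
    return np.ravel(r)
s=least_squares(res,[.53,.05,1.3,.1],loss="soft_l1")
P=s.x;print(P);print(np.round(res(P).reshape(-1,2),1).tolist())
for p in((-.085,0,.043),(.065,0,.064),(.085,0,.061),(.05,-.073,.06)):print(p,ramp2w(P,p).round(4))
E
```

```text
[0.54861551 0.07443442 1.39918873 0.12287285]
[[-1.3, -0.6], [-1.3, 0.1], [-1.1, 0.3], [-0.6, -1.0], [0.8, -0.2], [0.7, 0.4], [1.0, -0.2], [-1.4, -0.5], [-0.6, -0.3], [3.5, -0.1], [1.0, 1.1], [0.3, -0.2], [-0.4, 0.0]]
(-0.085, 0, 0.043) [ 0.5341 -0.0093  0.043 ]
(0.065, 0, 0.064) [0.5597 0.1385 0.064 ]
(0.085, 0, 0.061) [0.5631 0.1582 0.061 ]
(0.05, -0.073, 0.06) [0.6291 0.1112 0.06  ]
```

```bash
cat >> h.py <<'E'
P=np.array([.5486,.0744,1.3992])
def go(p,tip,head=0.0):
    """ramp x,y (mm), tip height (mm), heading of tool x in ramp frame (deg) -> tool shift (mm), wz"""
    from station import monitor
    o=monitor.get_obs();R=np.array(o["tcp_rot"])
    w=ramp2w(P,(p[0]/1e3,p[1]/1e3,(tip+22)/1e3))
    h=P[2]+np.radians(head);d=h-np.arctan2(R[1,0],R[0,0]);d=(d+np.pi)%(2*np.pi)-np.pi
    print(np.round(R.T@(w-np.array(o["tool_pos"]))*1e3,1),"wz",round(-d,3))
def where():
    from station import monitor
    o=monitor.get_obs();R=np.array(o["tcp_rot"]);t=np.array(o["tool_pos"]);c,s=np.cos(P[2]),np.sin(P[2]);d=t[:2]-P[:2]
    print("ramp",np.round([c*d[0]+s*d[1],-s*d[0]+c*d[1],t[2]-.022],4),"head",round(np.degrees(np.arctan2(R[1,0],R[0,0])-P[2]),1),"f",np.round(o["ft_force"],1),o["clock"],o["gripper_width"])
E
python3 -c "
from h import *
where();go((-132,0),150)"
```

```text
ramp [-0.6633  0.2909  0.2054] head -64.5 f [0.  0.7 0.6] 0.5 1.0030057524629132
[ 491.4 -354.1   55.4] wz -1.125
```

Call:
{"method": "servo_tool", "body": {"moves": [[[491, -354, 55, 0, 0, -1.125, -0.06], [491, -354, 55, 0, 0, -1.125, -0.06], [491, -354, 55, 0, 0, -1.125, -0.06], [491, -354, 55, 0, 0, -1.125, -0.06], [491, -354, 55, 0, 0, -1.125, -0.06], [491, -354, 55, 0, 0, -1.125, -0.06], [491, -354, 55, 0, 0, -1.125, -0.06], [491, -354, 55, 0, 0, -1.125, -0.06], [491, -354, 55, 0, 0, -1.125, -0.06], [491, -354, 55, 0, 0, -1.125, -0.06]]]}}

```text
clock: 1.5
tool_pos: [0.4598, -0.138, 0.1823]
tcp_rot: [[0.171, 0.985, 0.001], [0.985, -0.171, -0.0], [-0.0, 0.001, -1.0]]
ft_force: [-0.3, -0.6, 0.2]
gripper_width: 0.528
gripper_force: 0.0
```

```bash
python3 -c "
from h import *
where();go((-132,0),100)"
```

```text
ramp [-0.2245  0.0512  0.1603] head -0.0 f [-0.3 -0.6  0.2] 1.5 0.5276309003369806
[92.5 51.1 60.3] wz -0.0
```

Call:
{"method": "servo_tool", "body": {"moves": [[[92, 51, 60, 0, 0, 0, -0.06], [92, 51, 60, 0, 0, 0, -0.06], [92, 51, 60, 0, 0, 0, -0.06], [92, 51, 60, 0, 0, 0, -0.06], [92, 51, 60, 0, 0, 0, -0.06]]]}}

```text
clock: 2.0
tool_pos: [0.5247, -0.0582, 0.1224]
tcp_rot: [[0.171, 0.985, -0.0], [0.985, -0.171, -0.0], [-0.0, -0.0, -1.0]]
ft_force: [0.5, -0.4, -0.1]
gripper_width: 0.529
gripper_force: 0.0
```

```bash
python3 -c "
from h import *
where();go((-132,0),33)
from station import camera
import cv2
a=camera('top')['image'][145:240,235:375,::-1];b=camera('scene')['image'][130:255,262:402,::-1]
f=lambda i:cv2.resize(i,None,fx=4,fy=4,interpolation=cv2.INTER_CUBIC)
cv2.imwrite('pics/c2.png',f(b))"
```

```text
ramp [-0.1347  0.0009  0.1004] head 0.0 f [ 0.5 -0.4 -0.1] 2.0 0.5287773797442434
[ 2.7  1.  67.4] wz 0.0
```

View pics/c2.png

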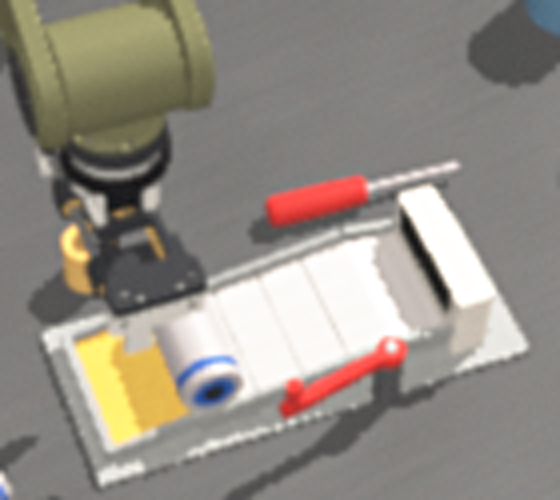

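The picture shows the fingers above the yellow tray at about (135, 325), on the downhill side of the roller at (205, 360). It is clear to lower them.

Call:
{"method": "servo_tool", "body": {"moves": [[[0, 1, 35, 0, 0, 0, -0.06], [0, 1, 67, 0, 0, 0, -0.06], [0, 1, 67, 0, 0, 0, -0.06], [3, 1, 67, 0, 0, 0, -0.06], [3, 1, 67, 0, 0, 0, -0.06]]]}}

```text
clock: 2.6
tool_pos: [0.5272, -0.0555, 0.0573]
tcp_rot: [[0.172, 0.985, 0.003], [0.985, -0.172, -0.0], [0.0, 0.003, -1.0]]
ft_force: [-0.0, 0.1, 0.4]
gripper_width: 0.53
gripper_force: 0.0
```

Call:
{"method": "servo_tool", "body": {"moves": [[[2, 0, 0, 0, 0, 0, -0.06], [4, 0, 0, 0, 0, 0, -0.06], [6, 0, 0, 0, 0, 0, -0.06], [8, 0, 0, 0, 0, 0, -0.06], [10, 0, 0, 0, 0, 0, -0.06], [11, 0, 0, 0, 0, 0, -0.06], [12, 0, 0, 0, 0, 0, -0.06], [12, 0, 0, 0, 0, 0, -0.06]]]}}

```text
clock: 3.4
tool_pos: [0.5284, -0.0433, 0.0552]
tcp_rot: [[0.171, 0.985, -0.0], [0.985, -0.171, 0.0], [-0.0, -0.0, -1.0]]
ft_force: [0.2, 0.4, -0.1]
gripper_width: 0.531
gripper_force: 0.0
```

```bash
python3 -c "
from h import *
where()"
```

```text
ramp [-0.1194 -0.0002  0.0332] head -0.0 f [ 0.2  0.4 -0.1] 3.4 0.530720403755213
```

Call:
{"method": "servo_tool", "body": {"moves": [[[3, 0, 0, 0, 0, 0, -0.06], [6, 0, 0, 0, 0, 0, -0.06], [9, 0, -1, 0, 0, 0, -0.06], [12, 0, -1, 0, 0, 0, -0.06], [15, 0, -2, 0, 0, 0, -0.06], [18, 0, -2, 0, 0, 0, -0.06], [21, 0, -3, 0, 0, 0, -0.06], [24, 0, -3, 0, 0, 0, -0.06], [27, 0, -3, 0, 0, 0, -0.06], [30, 0, -4, 0, 0, 0, -0.06]]]}}

```text
clock: 4.4
tool_pos: [0.5335, -0.0136, 0.0591]
tcp_rot: [[0.171, 0.985, -0.0], [0.985, -0.171, 0.0], [-0.0, -0.0, -1.0]]
ft_force: [-0.3, -0.7, 1.3]
gripper_width: 0.528
gripper_force: 0.6
```

```bash
python3 -c "
from h import *
where()
from station import camera
import cv2
b=camera('scene')['image'][130:255,262:402,::-1]
f=lambda i:cv2.resize(i,None,fx=4,fy=4,interpolation=cv2.INTER_CUBIC)
cv2.imwrite('pics/c3.png',f(b))"
```

```text
ramp [-0.0893 -0.0001  0.0371] head -0.0 f [-0.3 -0.7  1.3] 4.4 0.5276386068982138
```

View pics/c3.png

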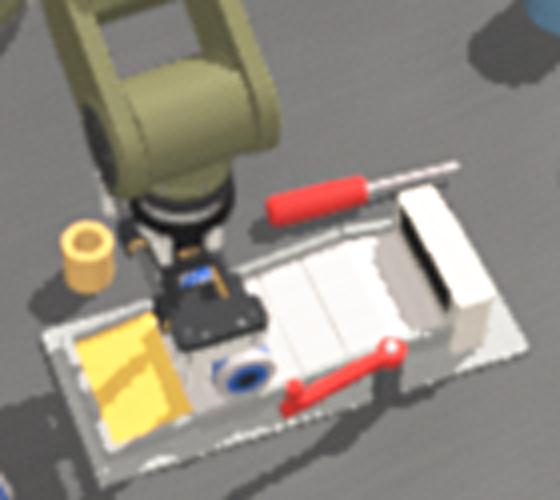

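The roller, now at (245, 370), is square against the fingertips and climbing, and it has cleared the tray. I continue at 30 mm/s.

Call:
{"method": "servo_tool", "body": {"moves": [[[3, 0, 0, 0, 0, 0, -0.06], [6, 0, -1, 0, 0, 0, -0.06], [9, 0, -1, 0, 0, 0, -0.06], [12, 0, -2, 0, 0, 0, -0.06], [15, 0, -2, 0, 0, 0, -0.06], [18, 0, -3, 0, 0, 0, -0.06], [21, 0, -3, 0, 0, 0, -0.06], [24, 0, -3, 0, 0, 0, -0.06], [27, 0, -4, 0, 0, 0, -0.06], [30, 0, -4, 0, 0, 0, -0.06]]]}}

```text
clock: 5.45
tool_pos: [0.5387, 0.0159, 0.0633]
tcp_rot: [[0.171, 0.985, 0.0], [0.985, -0.171, 0.0], [0.0, 0.0, -1.0]]
ft_force: [-0.4, -1.3, 0.4]
gripper_width: 0.532
gripper_force: 0.6
```

Call:
{"method": "servo_tool", "body": {"moves": [[[3, 0, 0, 0, 0, 0, -0.06], [6, 0, -1, 0, 0, 0, -0.06], [9, 0, -1, 0, 0, 0, -0.06], [12, 0, -2, 0, 0, 0, -0.06], [15, 0, -2, 0, 0, 0, -0.06], [18, 0, -3, 0, 0, 0, -0.06], [21, 0, -3, 0, 0, 0, -0.06], [24, 0, -3, 0, 0, 0, -0.06], [27, 0, -4, 0, 0, 0, -0.06], [30, 0, -4, 0, 0, 0, -0.06]]]}}

```text
clock: 6.45
tool_pos: [0.5439, 0.0455, 0.0673]
tcp_rot: [[0.171, 0.985, 0.0], [0.985, -0.171, -0.0], [0.0, 0.0, -1.0]]
ft_force: [0.6, -2.0, 0.2]
gripper_width: 0.53
gripper_force: 0.6
```

```bash
python3 -c "
from h import *
where()
from station import camera
import cv2
b=camera('scene')['image'][130:255,262:402,::-1]
f=lambda i:cv2.resize(i,None,fx=4,fy=4,interpolation=cv2.INTER_CUBIC)
cv2.imwrite('pics/c4.png',f(b))"
```

```text
ramp [-0.0293 -0.0003  0.0453] head -0.0 f [ 0.6 -2.   0.2] 6.45 0.529684995677477
```

View pics/c4.png

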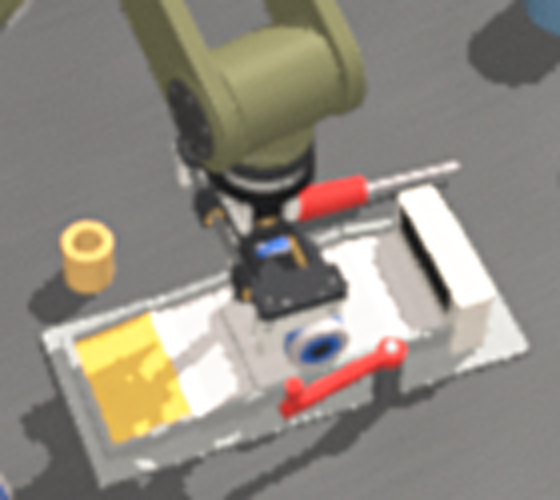

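The roller at (318, 342) is still square against the fingertips, mid-slope. I continue and slow down near the crest.

Call:
{"method": "servo_tool", "body": {"moves": [[[3, 0, 0, 0, 0, 0, -0.06], [6, 0, -1, 0, 0, 0, -0.06], [9, 0, -1, 0, 0, 0, -0.06], [12, 0, -2, 0, 0, 0, -0.06], [15, 0, -2, 0, 0, 0, -0.06], [18, 0, -3, 0, 0, 0, -0.06], [21, 0, -3, 0, 0, 0, -0.06], [24, 0, -3, 0, 0, 0, -0.06], [27, 0, -4, 0, 0, 0, -0.06], [30, 0, -4, 0, 0, 0, -0.06]]]}}

```text
clock: 7.5
tool_pos: [0.549, 0.0751, 0.0713]
tcp_rot: [[0.171, 0.985, 0.0], [0.985, -0.171, 0.0], [0.0, 0.0, -1.0]]
ft_force: [0.2, -1.0, -0.1]
gripper_width: 0.527
gripper_force: 0.6
```

Call:
{"method": "servo_tool", "body": {"moves": [[[3, 0, 0, 0, 0, 0, -0.06], [6, 0, -1, 0, 0, 0, -0.06], [9, 0, -1, 0, 0, 0, -0.06], [12, 0, -2, 0, 0, 0, -0.06], [14, 0, -2, 0, 0, 0, -0.06], [16, 0, -2, 0, 0, 0, -0.06], [18, 0, -2, 0, 0, 0, -0.06], [20, 0, -3, 0, 0, 0, -0.06], [22, 0, -3, 0, 0, 0, -0.06], [24, 0, -3, 0, 0, 0, -0.06]]]}}

```text
clock: 8.5
tool_pos: [0.5531, 0.0986, 0.0742]
tcp_rot: [[0.171, 0.985, 0.0], [0.985, -0.171, 0.0], [0.0, 0.0, -1.0]]
ft_force: [0.9, -1.8, 1.6]
gripper_width: 0.533
gripper_force: 0.6
```

Call:
{"method": "servo_tool", "body": {"moves": [[[1.5, 0, 0, 0, 0, 0, -0.06], [3, 0, 0, 0, 0, 0, -0.06], [4.5, 0, 0, 0, 0, 0, -0.06], [6, 0, 0, 0, 0, 0, -0.06], [7.5, 0, 0, 0, 0, 0, -0.06], [9, 0, 0, 0, 0, 0, -0.06], [10.5, 0, 0, 0, 0, 0, -0.06], [12, 0, 0, 0, 0, 0, -0.06], [13.5, 0, 0, 0, 0, 0, -0.06], [15, 0, 0, 0, 0, 0, -0.06]]]}}

```text
clock: 9.5
tool_pos: [0.5556, 0.1134, 0.0742]
tcp_rot: [[0.171, 0.985, -0.0], [0.985, -0.171, 0.0], [0.0, -0.0, -1.0]]
ft_force: [-0.2, 0.3, 0.3]
gripper_width: 0.531
gripper_force: 0.0
```

```bash
python3 -c "
from h import *
where()
from station import camera
import cv2
b=camera('scene')['image'][130:255,262:402,::-1]
f=lambda i:cv2.resize(i,None,fx=4,fy=4,interpolation=cv2.INTER_CUBIC)
cv2.imwrite('pics/c5.png',f(b))"
```

```text
ramp [ 0.0396 -0.0002  0.0522] head -0.0 f [-0.2  0.3  0.3] 9.5 0.5311409530799595
```

View pics/c5.png

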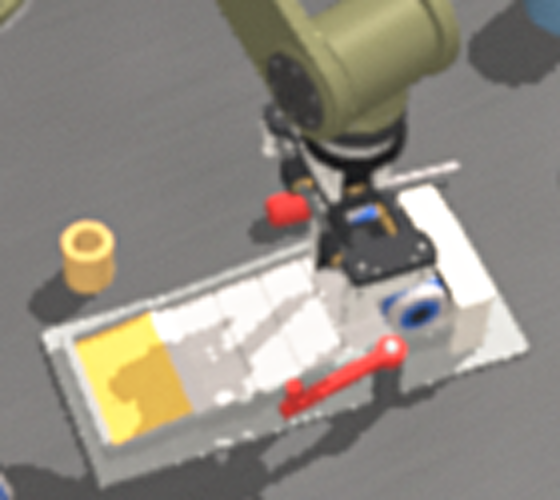

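The roller at (415, 308) has rolled over the crest to the stop, and the fingers no longer touch it. I follow it gently to confirm it is home.

Call:
{"method": "servo_tool", "body": {"moves": [[[2, 0, 0, 0, 0, 0, -0.06], [4, 0, 0, 0, 0, 0, -0.06], [6, 0, 0, 0, 0, 0, -0.06], [7, 0, 0, 0, 0, 0, -0.06], [8, 0, 0, 0, 0, 0, -0.06], [9, 0, 0, 0, 0, 0, -0.06], [10, 0, 0, 0, 0, 0, -0.06], [10, 0, 0, 0, 0, 0, -0.06]]]}}

```text
clock: 10.35
tool_pos: [0.5573, 0.1232, 0.0742]
tcp_rot: [[0.171, 0.985, 0.0], [0.985, -0.171, 0.0], [0.0, 0.0, -1.0]]
ft_force: [0.7, 0.3, -0.7]
gripper_width: 0.529
gripper_force: 0.0
```

Call:
{"method": "servo_tool", "body": {"moves": [[[0.5, 0, 0, 0, 0, 0, -0.06], [1, 0, 0, 0, 0, 0, -0.06], [1.5, 0, 0, 0, 0, 0, -0.06], [2, 0, 0, 0, 0, 0, -0.06], [2, 0, 0, 0, 0, 0, -0.06]]]}}

```text
clock: 10.85
tool_pos: [0.5576, 0.1251, 0.0742]
tcp_rot: [[0.171, 0.985, -0.0], [0.985, -0.171, 0.0], [0.0, -0.0, -1.0]]
ft_force: [-0.5, -1.0, -0.1]
gripper_width: 0.532
gripper_force: 0.0
```

Call:
{"method": "servo_tool", "body": {"moves": [[[-10, 0, 0, 0, 0, 0, -0.06], [-30, 0, 0, 0, 0, 0, -0.06], [-40, 0, -30, 0, 0, 0, 1], [-40, 0, -68, 0, 0, 0, 1], [-40, 0, -68, 0, 0, 0, 1], [-40, 0, -68, 0, 0, 0, 1], [-40, 0, -68, 0, 0, 0, 1]]]}}

```text
clock: 11.55
tool_pos: [0.5502, 0.0854, 0.1411]
tcp_rot: [[0.171, 0.985, -0.002], [0.985, -0.171, -0.0], [-0.0, -0.002, -1.0]]
ft_force: [-0.6, 0.8, -0.5]
gripper_width: 0.144
gripper_force: 0.0
```

```bash
python3 - <<'E'
from h import *
from station import camera,silhouettes
where()
off=[]
for n in("top","scene"):
    camera(n)
    for t in("roller","keeper"):print(n,t,[(round(d["score"],2),np.round(d["location"]).tolist(),int(d["region"].sum())) for d in silhouettes(n,t)])
    print(proj(n,ramp2w(P,(.085,0,.061))))
q=.12
a=np.pi+.33-q;t=np.array([np.sin(a),-np.cos(a)])
pin=np.array([50+90*np.cos(a),-73+90*np.sin(a)]);print("pin",pin,"start",pin-26*t,np.degrees(np.arctan2(t[1],t[0])))
go(pin-30*t,120,np.degrees(np.arctan2(t[1],t[0])))
E
```

```text
ramp [0.0111 0.0003 0.1191] head -0.0 f [-0.6  0.8 -0.5] 11.55 0.143808039155188
top roller [(0.91, [244.0, 394.0], 922), (0.63, [194.0, 395.0], 235), (0.54, [191.0, 269.0], 121)]
top keeper [(0.37, [169.0, 321.0], 32)]
[277.43266417 185.99172891]
scene roller [(0.86, [197.0, 361.0], 371), (0.71, [215.0, 224.0], 1034), (0.6, [260.0, 250.0], 273)]
scene keeper [(0.68, [228.0, 345.0], 186)]
[359.11659785 196.25433645]
pin [-38.02278233 -91.76139099] start [ -32.60282493 -117.19019477] 102.03211369774729
[-43.2 121.1  -0.4] wz -1.781
```

Call:
{"method": "servo_tool", "body": {"moves": [[[-43, 121, 0, 0, 0, -1.78, 1], [-43, 121, 0, 0, 0, -1.78, 1], [-43, 121, 0, 0, 0, -1.78, 1], [-43, 121, 0, 0, 0, -1.78, 1], [-43, 121, 0, 0, 0, -1.78, 1], [-43, 121, 0, 0, 0, -1.78, 1], [-43, 121, 0, 0, 0, -1.78, 1], [-43, 121, 0, 0, 0, -1.78, 1], [-43, 121, 0, 0, 0, -1.78, 1], [-43, 121, 0, 0, 0, -1.78, 1]]]}}

```text
clock: 12.85
tool_pos: [0.6626, 0.0226, 0.1418]
tcp_rot: [[-0.972, 0.234, -0.001], [0.234, 0.972, -0.0], [0.001, -0.0, -1.0]]
ft_force: [-0.4, 0.3, -0.3]
gripper_width: 0.006
gripper_force: 0.0
```

```bash
python3 -c "
from h import *
where();go((-31.8,-121),71,102)"
```

```text
ramp [-0.0315 -0.1212  0.1198] head 86.3 f [-0.4  0.3 -0.3] 12.85 0.005753214382542833
[ 0.1 -0.3 48.8] wz -0.274
```

Call:
{"method": "servo_tool", "body": {"moves": [[[0, 0, 0, 0, 0, -0.27, 1], [0, 0, 0, 0, 0, -0.27, 1], [0, 0, 25, 0, 0, -0.27, 1], [0, 0, 49, 0, 0, -0.27, 1], [0, 0, 49, 0, 0, -0.27, 1]]]}}

```text
clock: 13.35
tool_pos: [0.661, 0.0227, 0.0896]
tcp_rot: [[-1.0, -0.027, -0.006], [-0.027, 1.0, 0.0], [0.006, 0.0, -1.0]]
ft_force: [-0.2, -0.8, 0.6]
gripper_width: 0.007
gripper_force: 0.0
```

```bash
cat > k.py <<'E'
from h import *
import sys
def pt(q,gap):
    a=np.pi+.33-q;t=np.array([np.sin(a),-np.cos(a)]);pin=np.array([50+90*np.cos(a),-73+90*np.sin(a)])
    return pin-gap*t,np.degrees(np.arctan2(t[1],t[0]))
where()
for q in map(float,sys.argv[1:]):
    p,h=pt(q,14);print(q,p.round(1),round(h,1),end=" ");go(p,71,h)
E
python3 k.py .12 .3 .5 .7 .9
python3 - <<'E'
from station import camera
import cv2
b=camera('scene')['image'][130:255,262:422,::-1]
cv2.imwrite('pics/c6.png',cv2.resize(b,None,fx=4,fy=4,interpolation=cv2.INTER_CUBIC))
E
```

```text
ramp [-0.0318 -0.1196  0.0676] head -258.6 f [-0.2 -0.8  0.6] 13.35 0.007389180588712993
0.12 [ -35.1 -105.5] 102.0 [14.6 -0.5 -3.3] wz -0.011
0.3 [-39.5 -89.7] 91.7 [30.9 -1.7 -3.2] wz 0.169
0.5 [-41.1 -71.6] 80.3 [48.9  0.4 -3.1] wz 0.369
0.7 [-39.  -53.5] 68.8 [66.2  6.  -3. ] wz 0.569
0.9 [-33.3 -36.2] 57.3 [82.1 15.  -2.9] wz 0.769
```

View pics/c6.png

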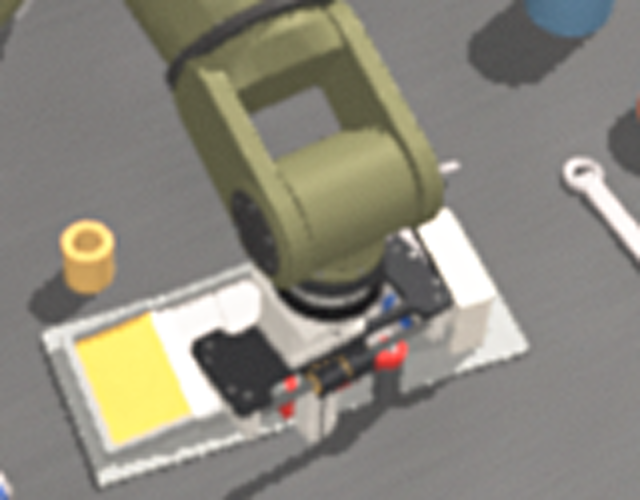

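The closed fingertips, at (315, 420), are on the outer side of the red pin at (290, 400) and ready to push.

Call:
{"method": "servo_tool", "body": {"moves": [[[5, 0, 0, 0, 0, 0, 1], [10, 0, -1, 0, 0, 0, 1], [15, 0, -2, 0, 0, 0, 1], [19, -1, -2, 0, 0, 0.04, 1], [23, -1, -2, 0, 0, 0.08, 1], [27, -1.5, -2, 0, 0, 0.13, 1], [31, -2, -2, 0, 0, 0.17, 1], [37, -1, -2, 0, 0, 0.235, 1], [43, -0.5, -2, 0, 0, 0.3, 1], [49, 0, -2, 0, 0, 0.37, 1]]]}}

```text
clock: 14.4
tool_pos: [0.6135, 0.0213, 0.0961]
tcp_rot: [[-0.941, 0.339, 0.002], [0.339, 0.941, -0.0], [-0.001, 0.001, -1.0]]
ft_force: [0.8, -0.8, -0.4]
gripper_width: 0.003
gripper_force: 0.4
```

```bash
python3 k.py .5 .6 .7 .8 .9 1.0 1.1 1.2
```

```text
ramp [-0.0413 -0.073   0.0741] head 80.0 f [ 0.8 -0.8 -0.4] 14.4 0.002654770049200699
0.5 [-41.1 -71.6] 80.3 [ 1.5 -0.1  3.1] wz -0.004
0.6 [-40.5 -62.5] 74.5 [10.5 -1.   3.1] wz 0.096
0.7 [-39.  -53.5] 68.8 [19.6 -1.1  3.1] wz 0.196
0.8 [-36.6 -44.7] 63.1 [28.7 -0.3  3.1] wz 0.296
0.9 [-33.3 -36.2] 57.3 [37.6  1.5  3.1] wz 0.396
1.0 [-29.2 -28.1] 51.6 [46.3  4.1  3.1] wz 0.496
1.1 [-24.4 -20.4] 45.9 [54.7  7.6  3.1] wz 0.596
1.2 [-18.7 -13.2] 40.2 [62.8 11.8  3.1] wz 0.696
```

Call:
{"method": "servo_tool", "body": {"moves": [[[5, -0.5, 1, 0, 0, 0.05, 1], [10.5, -1, 2, 0, 0, 0.1, 1], [15, -1, 3, 0, 0, 0.15, 1], [19.6, -1, 3, 0, 0, 0.2, 1], [24, -0.7, 3, 0, 0, 0.25, 1], [28.7, -0.3, 3, 0, 0, 0.3, 1], [33, 0.5, 3, 0, 0, 0.35, 1], [37.6, 1.5, 3, 0, 0, 0.4, 1], [42, 2.7, 3, 0, 0, 0.45, 1], [46.3, 4.1, 3, 0, 0, 0.5, 1]]]}}

```text
clock: 15.4
tool_pos: [0.5713, 0.0406, 0.0931]
tcp_rot: [[-0.664, 0.748, 0.001], [0.748, 0.664, -0.0], [-0.001, 0.001, -1.0]]
ft_force: [0.3, -0.4, -0.8]
gripper_width: 0.008
gripper_force: 0.4
```

```bash
python3 k.py 1.0 1.1 1.2 1.3 1.4 1.5
```

```text
ramp [-0.0294 -0.0281  0.0711] head 51.4 f [ 0.3 -0.4 -0.8] 15.4 0.00843944549768838
1.0 [-29.2 -28.1] 51.6 [0.1 0.2 0.1] wz -0.003
1.1 [-24.4 -20.4] 45.9 [ 9.2 -0.8  0.1] wz 0.097
1.2 [-18.7 -13.2] 40.2 [18.3 -0.9  0.1] wz 0.197
1.3 [-12.4  -6.7] 34.4 [27.3 -0.1  0.1] wz 0.297
1.4 [-5.5 -0.8] 28.7 [36.3  1.7  0.1] wz 0.397
1.5 [2.  4.4] 23.0 [45.   4.3  0.1] wz 0.497
```

Call:
{"method": "servo_tool", "body": {"moves": [[[4.6, -0.5, 0, 0, 0, 0.05, 1], [9.2, -0.8, 0, 0, 0, 0.1, 1], [13.8, -1, 0, 0, 0, 0.15, 1], [18.3, -0.9, 0, 0, 0, 0.2, 1], [22.8, -0.5, 0, 0, 0, 0.25, 1], [27.3, -0.1, 0, 0, 0, 0.3, 1], [31.8, 0.8, 0, 0, 0, 0.35, 1], [36.3, 1.7, 0, 0, 0, 0.4, 1], [40.7, 3, 0, 0, 0, 0.45, 1], [45, 4.3, 0, 0, 0, 0.5, 1]]]}}

```text
clock: 16.4
tool_pos: [0.5444, 0.0772, 0.093]
tcp_rot: [[-0.224, 0.975, 0.001], [0.975, 0.224, -0.0], [-0.0, 0.001, -1.0]]
ft_force: [-0.4, -0.8, 0.1]
gripper_width: 0.006
gripper_force: 0.5
```

```bash
python3 k.py 1.5 1.6 1.7 1.8 1.85 1.9 1.93
python3 - <<'E'
from station import camera
import cv2
b=camera('scene')['image'][130:255,262:422,::-1]
cv2.imwrite('pics/c7.png',cv2.resize(b,None,fx=4,fy=4,interpolation=cv2.INTER_CUBIC))
E
```

```text
ramp [0.002  0.0046 0.071 ] head 22.8 f [-0.4 -0.8  0.1] 16.4 0.005785238305351203
1.5 [2.  4.4] 23.0 [-0.1  0.2 -0. ] wz -0.003
1.6 [10.   8.8] 17.2 [ 9.  -0.8 -0. ] wz 0.097
1.7 [18.3 12.4] 11.5 [18.1 -0.9 -0. ] wz 0.197
1.8 [27.  15.1] 5.8 [27.1 -0.  -0. ] wz 0.297
1.85 [31.4 16.2] 2.9 [31.6  0.7 -0. ] wz 0.347
1.9 [35.9 17. ] 0.0 [36.1  1.7 -0. ] wz 0.397
1.93 [38.6 17.4] -1.7 [38.7  2.4 -0. ] wz 0.427
```

View pics/c7.png

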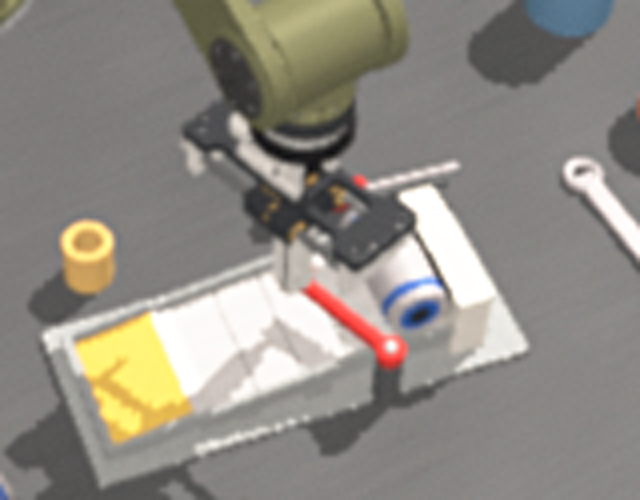

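The arm is part way round, running from (390, 350) to (310, 290), with the pin still ahead of the fingertips. The roller is home against the stop. I finish the swing, slowly at the end.

Call:
{"method": "servo_tool", "body": {"moves": [[[4.5, -0.5, 0, 0, 0, 0.05, 1], [9, -0.8, 0, 0, 0, 0.1, 1], [13.5, -0.9, 0, 0, 0, 0.15, 1], [18, -0.9, 0, 0, 0, 0.2, 1], [22.5, -0.5, 0, 0, 0, 0.25, 1], [27, 0, 0, 0, 0, 0.3, 1], [30, 0.5, 0, 0, 0, 0.33, 1], [32, 0.8, 0, 0, 0, 0.36, 1], [34, 1.2, 0, 0, 0, 0.38, 1], [35, 1.5, 0, 0, 0, 0.4, 1]]]}}

```text
clock: 17.45
tool_pos: [0.5383, 0.1116, 0.0926]
tcp_rot: [[0.171, 0.985, 0.001], [0.985, -0.171, 0.0], [0.0, 0.001, -1.0]]
ft_force: [-0.0, 0.3, 0.0]
gripper_width: 0.004
gripper_force: 0.4
```

Call:
{"method": "servo_tool", "body": {"moves": [[[0.5, 0, 0, 0, 0, 0, 1], [1, 0, 0, 0, 0, 0, 1], [1.5, 0, 0, 0, 0, 0, 1], [1.5, 0, 0, 0, 0, 0, 1]]]}}

```text
clock: 17.85
tool_pos: [0.5386, 0.1131, 0.0922]
tcp_rot: [[0.171, 0.985, 0.0], [0.985, -0.171, 0.0], [0.0, 0.0, -1.0]]
ft_force: [-1.3, -0.6, 0.3]
gripper_width: 0.003
gripper_force: 0.2
```

Call:
{"method": "servo_tool", "body": {"moves": [[[0.5, 0, 0, 0, 0, 0, 1], [1, 0, 0, 0, 0, 0, 1], [1.5, 0, 0, 0, 0, 0, 1], [1.5, 0, 0, 0, 0, 0, 1]]]}}

```text
clock: 18.25
tool_pos: [0.5388, 0.1146, 0.0922]
tcp_rot: [[0.171, 0.985, 0.0], [0.985, -0.171, 0.0], [0.0, 0.0, -1.0]]
ft_force: [-0.8, -0.1, 0.1]
gripper_width: 0.003
gripper_force: 0.2
```

Call:
{"method": "servo_tool", "body": {"moves": [[[0.5, 0, 0, 0, 0, 0, 1], [1, 0, 0, 0, 0, 0, 1], [1, 0, 0, 0, 0, 0, 1]]]}}

```text
clock: 18.55
tool_pos: [0.5388, 0.115, 0.0921]
tcp_rot: [[0.171, 0.985, -0.0], [0.985, -0.171, -0.001], [-0.001, -0.0, -1.0]]
ft_force: [-1.7, -6.1, 1.0]
gripper_width: 0.004
gripper_force: 3.0
```

Call:
{"method": "servo_tool", "body": {"moves": [[[0.5, 0, 0, 0, 0, 0, 1], [1, 0, 0, 0, 0, 0, 1], [1, 0, 0, 0, 0, 0, 1]]]}}

```text
clock: 18.85
tool_pos: [0.5389, 0.1153, 0.0921]
tcp_rot: [[0.171, 0.985, -0.001], [0.985, -0.171, -0.002], [-0.002, -0.001, -1.0]]
ft_force: [-3.5, -10.7, 3.0]
gripper_width: 0.005
gripper_force: 5.9
```

```bash
python3 k.py 1.9; python3 - <<'E'
from station import camera
import cv2
b=camera('scene')['image'][165:235,312:402,::-1]
cv2.imwrite('pics/c8.png',cv2.resize(b,None,fx=7,fy=7,interpolation=cv2.INTER_CUBIC))
E
```

```text
ramp [0.0386 0.0166 0.0701] head -0.0 f [ -3.5 -10.7   3. ] 18.85 0.004901455502778357
1.9 [35.9 17. ] 0.0 [-2.7 -0.4 -0.9] wz -0.001
```

The force has risen to 11 N with the fingertips stalled about 3 mm past where I expected the end stop, which is within the fit error, so the keeper is fully round. Now I back off and rise clear.

Call:
{"method": "servo_tool", "body": {"moves": [[[-3, 0, 0, 0, 0, 0, 1], [-12, 0, 0, 0, 0, 0, 1], [-25, 0, 0, 0, 0, 0, 1], [-30, 0, -30, 0, 0, 0, 1], [-30, 0, -75, 0, 0, 0, 1], [-70, 0, -115, 0, 0, 0, 1], [-115, 0, -130, 0, 0, 0, 1], [-160, 0, -130, 0, 0, 0, 1], [-200, 0, -130, 0, 0, 0, 1], [-200, 0, -130, 0, 0, 0, 1]]]}}

```text
clock: 19.9
tool_pos: [0.5038, -0.0848, 0.2224]
tcp_rot: [[0.176, 0.984, 0.0], [0.984, -0.176, -0.001], [-0.0, 0.001, -1.0]]
ft_force: [-0.2, -0.2, -0.8]
gripper_width: 0.006
gripper_force: 0.0
```

```bash
python3 - <<'E'
from h import *
from station import camera
import cv2
where()
b=camera('scene')['image'][120:300,230:440,::-1]
cv2.imwrite('pics/c9.png',cv2.resize(b,None,fx=3.3,fy=3.3,interpolation=cv2.INTER_CUBIC))
E
```

```text
ramp [-0.1645  0.0169  0.2004] head -0.3 f [-0.2 -0.2 -0.8] 19.9 0.005909896008045662
```

View pics/c9.png

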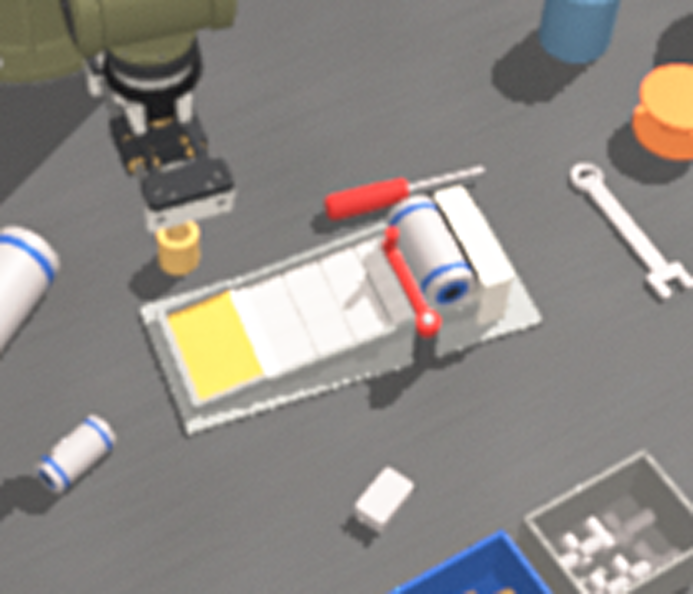

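The roller, at (430, 255), is seated against the stop. The keeper lies straight across behind it from (428, 320) to (392, 240), the other things are where they were, and the gripper is clear. I hand in.

```bash
python3 -c "
from station import order
print(order.sign_off())"
```

```text
the job is handed in; nothing more can be done
None
```

The job is handed in: the roller is home in its seat against the stop, the keeper is pushed round to its end stop behind it, nothing else was moved, and the arm finished clear at about 20 s of the 56 s allowed.

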